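# Tip a gift carton onto its back in the ribbon-tying cradle

### The job

Set the standing gift carton up for its bow in the ribbon-tying cradle: without ever lifting it (its lid is only slipped on), bring its foot square against the open ends of the two rails, then push its top over towards the fence, easing it down with your hand so that it does not slam, until it lies flat on its back on both rails. Draw it along the rails until it is fully home against the fence, and slide the jaw in so that the carton is held snugly between jaw and cheek. Leave the bell and the two ribbon spools near the cradle where they are.

Things in the scene. Friction and masses are not known exactly. Their poses are not given: they have to be found in the camera images.
- cradle: Wooden ribbon-tying cradle, fixed on the counter. Origin on the counter amid its two rails; +x along the rails to their open ends (about to the robot's right), +y to the cheek (far side). Rails 160 mm long (x -80 to 80 mm), 32 mm wide (|y| 31 to 63), tops at z = 20 mm; between them a channel 62 mm wide, open to the counter but for 5 mm high cross-bars at x 56 to 76 and -80 to -96 mm.
- rail_end (a point): Middle of the rails' open ends at rail-top height: x 80, y 0, z 20 mm in the cradle's frame; same axes. Below it is a flat end face down to the counter: the carton's foot butts there and the carton tips over it towards -x.
- fence (a point): Middle of the fence's inner face at rail-top height: x -80, y 0, z 20 mm in the cradle's frame; same axes. The fence has two halves (|y| 32 to 77 mm), each 16 mm thick and 47 mm high; the channel runs out between them.
- cheek (a point): Point on the fixed cheek's inner face: x -18, y 68, z 38 mm in the cradle's frame; same axes. The cheek runs from x -83 to 47 mm, is 12 mm thick and 48 mm high.
- carton_centre (a point): Centre of the gift carton, a closed box 48 mm deep (own x), 130 mm wide (y), 149 mm tall (z, to its top), 0.15 to 0.3 kg, standing upright just beyond the rail ends, its back (own +x) facing the rails, a few degrees skew. Tipped over the rail ends it falls by itself beyond about 20 degrees; while it goes down its foot may slide 2 to 4 cm outwards.
- carton_heel (a point): A point on the middle of the carton's back, 20 mm above its underside: own x = +24, y = 0 mm from its centre plane, 54.5 mm below its centre; same axes as the carton. It meets rail_end when the foot is butted, and tells whether the carton is lifted.
- jaw (a joint): Position of the sliding jaw in m: 0 = fully open, growing towards the cheek, to 0.045. The clear width between jaw and cheek is 163 mm less this value, so it reads about 0.033 with the 130 mm carton held snugly. It stays where it is left; takes about 2 N to slide.
- jaw_back (a point): Middle of the outer face of the sliding jaw, 38 mm above the counter, to push on towards the cheek (+y of the cradle, same axes). Jaw 104 mm long, 15 mm thick, 48 mm high. Behind it only two low rods (tops at 16 mm) and, at cradle y -166 to -178 mm, a bar 24 mm high.
- red_spool: Bystander: ribbon spool 68 mm across, 26 mm high, lying on the counter behind the fence, left of the cradle; origin under its centre.
- green_spool: Bystander: ribbon spool 72 mm across, 34 mm high, lying on the counter in front of the carton, on the robot's side; origin under its centre.
- bell: Bystander: chrome counter bell, 85 mm across, 59 mm high, to the right of the cradle; origin under its centre.

How it is judged:
On the way, in this order (a step that is already met when the one before it is completed fails the run):
1. the carton stands upright and square with its foot against the rail ends (within 8 mm and 0.09 rad) (angle between carton_centre's own z axis and vertical below 0.12 rad and x of carton_heel in the frame of rail_end below 0.008 m and angle between the x axis of carton_centre and the x axis of cradle, either way round below 0.09 rad), for 0.1 s.
2. the carton is half-way over (0.6 to 1.25 rad), its heel still at the rail ends (within 45 mm) (angle between carton_centre's own z axis and vertical between 0.6 and 1.25 rad and distance between carton_heel and rail_end below 0.045 m), for 0.1 s.
3. the carton lies flat on its back on the rails (angle between carton_centre's own x axis and vertical above 3.07 rad and z of carton_centre in the frame of cradle between 0.04 and 0.048 m), for 0.2 s.
At the end, for the whole second after the job is handed in: The carton lies flat on its back on both rails (within 0.06 rad), its top end home against the fence (within 5 mm), square (within 0.05 rad) and against the cheek (within 4 mm), with the jaw closed on it (joint within 4 mm of 0.033); everything is released (angle between carton_centre's own x axis and vertical above 3.08 rad and z of carton_centre in the frame of cradle between 0.04 and 0.048 m and x of carton_centre in the frame of cradle between -0.01 and -0.0005 m and y of carton_centre in the frame of cradle between -0.001 and 0.007 m and angle between the z axis of carton_centre and the x axis of cradle, either way round below 0.05 rad and value of joint jaw between 0.029 and 0.037 m); the robot touches nothing.
It fails at once if the carton drops: it turns faster than 8 rad/s (angular speed of carton above 8 rad/s).
It fails at once if the carton is lifted: its heel rises more than 22 mm above rail-top height (height (world z) of carton_heel above 0.042 m).
It fails at once if a ribbon spool or the bell is shifted by more than 25 mm (distance of any of red_spool, green_spool, bell from where it was at the start of the episode above 0.025 m).
It also fails if it takes over 64 s, if anything falls off the work surface, if the arm or the gripper's body presses on something with over 40 N, if the wrist force passes 120 N, or if a joint passes its speed limit or range.

### The arm

A 6-joint arm with a two-finger parallel gripper is mounted at the origin on a cart in front of the work surface, level with it; the furniture and walls round the work are solid. World frame = base frame: x ahead of the robot, y to its left, z up, the work surface at z = 0. Lengths are in m, angles in rad, forces in N, time in s.
With the tool pointing down it reaches from about 0.3 to 0.875 m from the base axis. Payload 6.4 kg.
Tool frame: the origin (TCP) lies between the finger pads; the fingertips stand 25 mm ahead of it and the grasp point (between the pads) lies 6 mm ahead of it; z points along the fingers, y is the line along which they close (so a half turn about z gives the same grasp; the last joint's range is limited). The gripper opens to 85 mm and grips with 20 to 120 N. Pads are 22 mm wide; open, the fingers measure 114 mm over their backs; the gripper's body (76 mm by 85 mm) begins 54 mm behind the grasp point. The pads swing forward as they close: fully open they stand 13 mm farther back than shut.
Start: joints at [-1.553, 0.181, 1.607, -0, 1.354, -0.206], TCP at [0.128, -0.561, 0.256] pointing down, gripper open.
Joint ranges: [-2.99, 2.99], [-0.89, 2.07], [0.3, 2.58], [-1.14, 4.28], [0, 2.63], [-3.12, 3.12]. Speed limits (rad/s): [2.57, 2.57, 3.01, 3.14, 3.14, 3.14].

### API

Orientations are given as a rotation vector (axis times angle).
In Python, from workcell import state, read_camera, calibration, workorder gives the robot as it stands.
- The arm moves only by the tool carry_out, never from a script. Its arguments are lists of equal length, an entry for each row: "linear": the shift along the tool's x, y, z in m, a list of three; "turn": the turn, a rotation vector about the tool's x, y, z in rad, a list of three; "hand": the finger opening in m, from 0 to 0.0854. A call has 1 to 10 rows; each row shifts and turns the commanded pose from where the row before left it, along the tool's axes as they then stand; what a row does not reach is not made up. A row lasts 1/8 s, in which the tool goes at most 62.5 mm and 10.7 degrees, less where a joint would pass 70% of its speed; a pose out of reach is approached as far as the arm can. A call is refused whole if a number of a shift passes 0.0625 or a number of a turn 0.188, either way. A call with a gripper value outside its range is refused whole. The fingers move at their own pace and stop on an object; "force" is the grip in N (left out, the last holds). Time passes only in rows, so rows that do not move let the fingers close. It gives the time, the measured TCP pose, the force, the opening and the grip force at its end, in the units of the state.
- state(): the state, without advancing time (a new reading comes with each control period).
- read_camera(name): name is "side" or "top" or "wrist"; returns the picture (480x640x3 uint8, red, green, blue); there is no depth.
- calibration(name): a dict with "camera_matrix" (3x3 intrinsics, pixels), "pose" (4x4, takes a point from camera to world coordinates). Camera axes: x right, y down, z forward; pixel columns grow to the right and rows downward; lengths in m; the calibration is good to about 2 mm. A picture is of the moment at which its call begins: read the wrist's pose just before it. calibration takes no time and is no camera call; for the wrist camera it gives the pose at the moment of the call.
- workorder.sign_off(): hands the job in; it is judged then, once.
The state is a dict: "time_s": time; "q": joint angles; "joint_vel": joint speeds; "joint_efforts": joint torques, N m; "ee_pos": TCP position; "orientation": TCP orientation; "force": force on the tool from outside, world axes, zero at the start; "ft_torque": the same for the moment, N m; "grip_width": finger opening in m; "gripper_force": force on a finger pad.
Only numpy, scipy, OpenCV 4.12 (cv2) and the standard library are available. Lean on these libraries where they do the work, as an engineer would, in place of code of your own. Each camera call takes 0.05 s, during which the arm holds its last target. There are 200 camera calls.

## Working session

There is one attempt and no reset: what is moved stays moved. The work goes in short steps, Python scripts to look and compute and a tool call to move; the robot and the scene stay as the last step left them, time stands still between calls to the robot, and variables do not carry over. Pictures are saved under pics/ and viewed, at most 12 in all, crops included, and the job is handed in when it is done.

Besides the shell and the picture viewer there is one more tool, called after "Call:" as name(argument=value, ...), one argument or row to a line, values as JSON. carry_out: Moves the arm, as the interface text tells. Its arguments: {"type":"object","properties":{"linear":{"type":"array","items":{"type":"array","items":{"type":"number"}}},"turn":{"type":"array","items":{"type":"array","items":{"type":"number"}}},"hand":{"type":"array","items":{"type":"number"}},"force":{"type":"number"}},"required":["linear","turn","hand"]}

```bash
ls; mkdir -p pics; python3 - <<'E'
from workcell import state, read_camera, calibration
import cv2, numpy as np
np.set_printoptions(precision=4,suppress=True)
print(state())
for n in("side","top"):
    im=read_camera(n); cv2.imwrite(f"pics/{n}0.png",im[:,:,::-1]); c=calibration(n); print(n,c["camera_matrix"],c["pose"])
E
```

```text
pics
{'time_s': 0.0, 'q': array([-1.5533,  0.1815,  1.608 ,  0.    ,  1.3538, -0.2063]), 'joint_vel': array([ 0.0005, -0.0003, -0.0008,  0.0002, -0.0019, -0.0013]), 'joint_efforts': array([  0.0022, -44.4861, -35.1343,  -0.0003,   0.0087,   0.    ]), 'ee_pos': array([ 0.1276, -0.5601,  0.2554]), 'orientation': array([-3.1202, -0.3505, -0.0003]), 'force': array([-0.977 ,  0.7876,  0.4737]), 'ft_torque': array([ 0.002 , -0.08  ,  0.0016]), 'gripper_force': 0.0, 'grip_width': 0.0853460409157957}
side [[489.8601   0.     319.5986]
 [  0.     489.8601 238.5243]
 [  0.       0.       1.    ]] [[-0.9989  0.0186 -0.0429  0.5748]
 [ 0.0432  0.7199 -0.6928  0.7585]
 [ 0.018  -0.6939 -0.7199  0.8936]
 [ 0.      0.      0.      1.    ]]
top [[552.2771   0.     316.095 ]
 [  0.     552.2771 241.6252]
 [  0.       0.       1.    ]] [[-0.0164 -0.9982  0.0574  0.4561]
 [-0.9999  0.0165  0.0009 -0.0358]
 [-0.0018 -0.0574 -0.9983  1.4313]
 [ 0.      0.      0.      1.    ]]
```

View pics/top0.png

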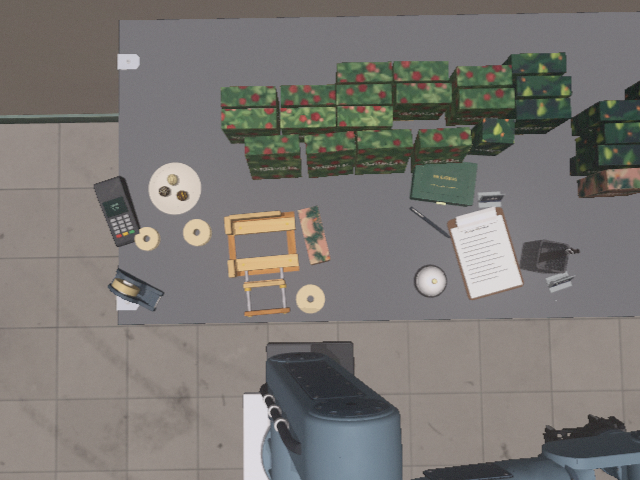

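View pics/side0.png

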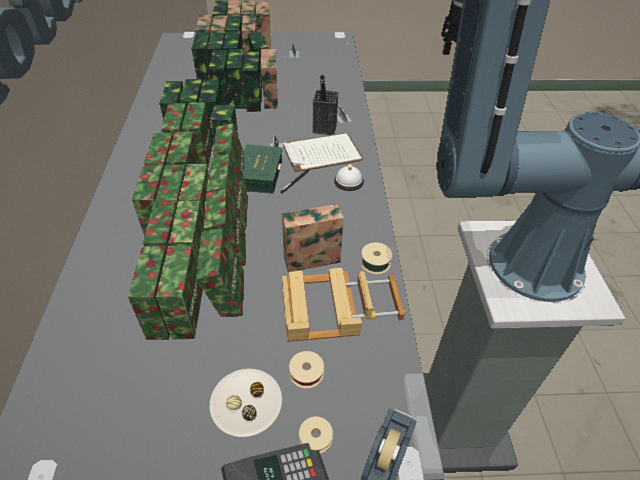

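The top view shows the cradle at about (225–298, 212–275), the jaw at row 283 and its bar at row 312. The skewed carton is at about (314, 235), the green spool at (311, 299), the red spool at (196, 232) and the bell at (431, 281). The side view agrees. Next I get the wrist camera offset and a coarse fit, then take a close look.

```bash
cat > h.py <<'E'
import numpy as np, cv2
from scipy.spatial.transform import Rotation as R
from workcell import state, read_camera, calibration
np.set_printoptions(precision=4,suppress=True)
def plane(c,uv,z):
    K,T=c["camera_matrix"],c["pose"]; uv=np.atleast_2d(uv).astype(float)
    d=(np.c_[uv,np.ones(len(uv))]@np.linalg.inv(K).T)@T[:3,:3].T; o=T[:3,3]
    return o+d*((z-o[2])/d[:,2])[:,None]
def proj(c,P):
    q=(np.atleast_2d(P)-c["pose"][:3,3])@c["pose"][:3,:3]@c["camera_matrix"].T
    return q[:,:2]/q[:,2:]
def go(pos,Rm=None,s=None):
    "shift and turn in current tool axes"
    s=s or state(); R0=R.from_rotvec(s["orientation"]); out=R0.inv().apply(np.array(pos)-s["ee_pos"])
    t=(R0.inv()*Rm).as_rotvec() if Rm is not None else np.zeros(3)
    return out,t
E
python3 - <<'E'
from h import *
s=state(); R0=R.from_rotvec(s["orientation"]); c=calibration("wrist"); print("tool",R0.as_matrix())
print("cam in tool",R0.inv().apply(c["pose"][:3,3]-s["ee_pos"])); print(R0.as_matrix().T@c["pose"][:3,:3]); print(c["camera_matrix"])
t=calibration("top")
for n,uv,z in(("bell",(431,281),.03),("green",(311,299),.03),("red",(196,232),.026),("carton",(314,235),.149),("cradle",(262,243),.02)): print(n,plane(t,uv,z))
Rd=R.from_matrix(np.array([[1,0,0],[0,-1,0],[0,0,-1.]]))
print(go([.47,.04,.42],Rd))
E
```

```text
tool [[ 0.9751  0.2219 -0.    ]
 [ 0.2219 -0.9751  0.0016]
 [ 0.0003 -0.0016 -1.    ]]
cam in tool [ 0.0659  0.0003 -0.1174]
[[ 0.0005 -0.9657 -0.2596]
 [ 1.      0.0006 -0.0003]
 [ 0.0005 -0.2596  0.9657]]
[[417.429    0.     313.2877]
 [  0.     417.429  244.2743]
 [  0.       0.       1.    ]]
bell [[ 0.4321 -0.3236  0.03  ]]
green [[ 0.3918 -0.0193  0.03  ]]
red [[0.5666 0.2715 0.026 ]]
carton [[ 0.5454 -0.0301  0.149 ]]
cradle [[0.5361 0.1039 0.02  ]]
(array([ 0.4671, -0.5095, -0.1636]), array([-0.0016, -0.0002,  0.2238]))
```

Call:
carry_out(
  linear=[
    [0.038,-0.042,-0.016],
    [0.038,-0.042,-0.016],
    [0.038,-0.042,-0.016],
    [0.038,-0.042,-0.016],
    [0.038,-0.042,-0.016],
    [0.038,-0.042,-0.016],
    [0.038,-0.042,-0.016],
    [0.038,-0.042,-0.016],
    [0.038,-0.042,-0.016],
    [0.038,-0.042,-0.016],
  ],
  turn=[
    [0,0,0],
    [0,0,0],
    [0,0,0],
    [0,0,0],
    [0,0,0],
    [0,0,0],
    [0,0,0],
    [0,0,0],
    [0,0,0],
    [0,0,0],
  ],
  hand=[0.085,0.085,0.085,0.085,0.085,0.085,0.085,0.085,0.085,0.085],
)

```text
time_s: 1.35
ee_pos: [0.4053, -0.0649, 0.4167]
orientation: [3.122, 0.351, 0.0]
force: [1.4, -0.1, 0.3]
grip_width: 0.0849
gripper_force: 0.0
```

Call:
carry_out(
  linear=[
    [0.043,-0.044,0],
    [0.043,-0.044,0],
    [0,0,0],
    [0,0,0],
    [0,0,0],
  ],
  turn=[
    [0,0,0],
    [0,0,0],
    [0,0,0.112],
    [0,0,0.112],
    [0,0,0],
  ],
  hand=[0.085,0.085,0.085,0.085,0.085],
)

```text
time_s: 1.98
ee_pos: [0.4691, 0.0384, 0.4158]
orientation: [-3.141, -0.002, 0.002]
force: [-0.5, 0.6, 0.3]
grip_width: 0.085
gripper_force: 0.0
```

```bash
python3 - <<'E'
from h import *
s=state(); print(s["time_s"],s["q"],s["ee_pos"],s["orientation"])
c=calibration("wrist"); im=read_camera("wrist"); cv2.imwrite("pics/w1.png",im[:,:,::-1]); np.save("w1.npy",c["pose"])
E
```

```text
1.975 [-0.1713 -0.1471  1.6245 -0.      1.6651  1.3981] [0.4691 0.0384 0.4158] [-3.1414 -0.0022  0.0015]
```

View pics/w1.png

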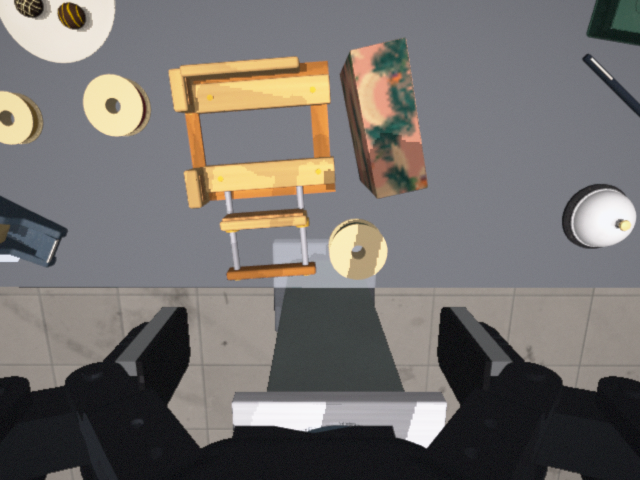

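The wrist view shows the rails' right ends at u≈330–335, v 62–104 and 157–190. The carton top spans about (350,50)-(405,38)-(427,188)-(377,197), skewed about 8° to the cradle. I'll enlarge it to pick the corners.

```bash
python3 - <<'E'
import cv2
im=cv2.imread("pics/w1.png")[30:290,160:440]
cv2.imwrite("pics/w1c.png",cv2.resize(im,None,fx=2.3,fy=2.3,interpolation=cv2.INTER_CUBIC))
E
```

```text
(no output)
```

View pics/w1c.png

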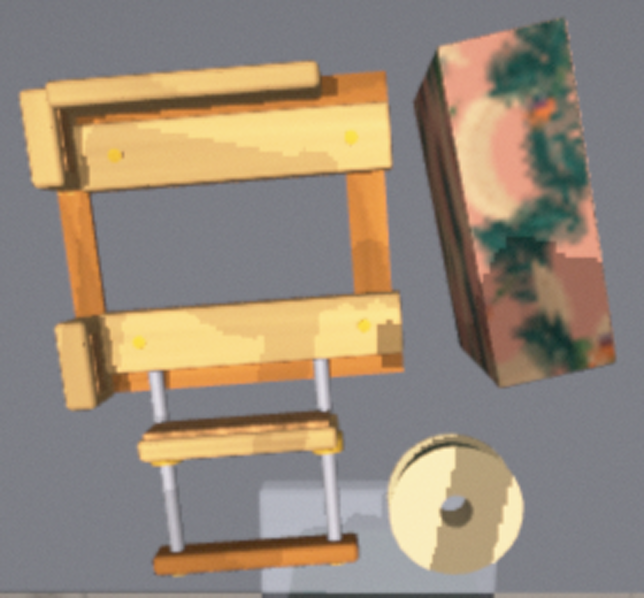

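```bash
cat >> h.py <<'E'
def cradle(): return np.load("cr.npy")   # x,y,yaw
def Rz(a): return np.array([[np.cos(a),-np.sin(a)],[np.sin(a),np.cos(a)]])
def c2w(p):  # cradle -> world
    x,y,a=cradle(); p=np.array(p,float); return np.r_[Rz(a)@p[:2]+[x,y],p[2]]
def w2c(p):
    x,y,a=cradle(); p=np.array(p,float); return np.r_[Rz(a).T@(p[:2]-[x,y]),p[2]]
E
python3 - <<'E'
from h import *
c=calibration("wrist"); c["pose"]=np.load("w1.npy")
f=lambda L:np.array(L)/2.3+[160,30]
ra=plane(c,f([(387,101),(391,167),(400,292),(402,352)]),.02)
print(ra[:,:2]); print("widths",np.linalg.norm(np.diff(ra,axis=0),axis=1))
d=ra[0]-ra[3]; yv=d[:2]/np.linalg.norm(d[:2]); a=np.arctan2(-yv[0],yv[1]);  print("yaw",a)
i1=plane(c,f([(391,167),(85,192),(400,292),(105,314)]),.02)  # inner edges
for k in(0,2):
    e=i1[k]-i1[k+1]; print("rail dir yaw",np.arctan2(e[1],e[0]))
xv=np.array([np.cos(a),np.sin(a)])
m=ra[:,:2].mean(0); o=m-.08*xv; print("origin",o)
np.save("cr.npy",np.r_[o,a])
ct=plane(c,f([(438,47),(566,17),(616,362),(499,387)]),.149); print("top",[w2c(p) for p in ct],np.linalg.norm(ct-np.roll(ct,-1,0),axis=1))
cb=plane(c,f([(415,100),(463,347)]),0); print("foot",[w2c(p) for p in cb])
for n,uv,z in(("jawtop outer",[(140,460),(341,450)],.048),("bar",[(156,573),(357,558)],.024),("fence in top",[(75,187),(97,405)],.047),("cheek in",[(48,104),(318,86)],.048),("green",[(455,505)],.034)): print(n,[w2c(p) for p in plane(c,f(uv),z)])
E
```

```text
[[0.5991 0.0216]
 [0.5678 0.0192]
 [0.5057 0.0137]
 [0.4744 0.0122]]
widths [0.0313 0.0624 0.0314]
yaw -1.4956557384658864
rail dir yaw -1.491537769445141
rail dir yaw -1.495826145541352
origin [0.5307 0.0965]
top [array([0.0943, 0.064 , 0.149 ]), array([0.1415, 0.0706, 0.149 ]), array([ 0.1595, -0.057 ,  0.149 ]), array([ 0.1125, -0.0637,  0.149 ])] [0.0476 0.1289 0.0474 0.1289]
foot [array([0.0951, 0.0644, 0.    ]), array([ 0.1144, -0.0647,  0.    ])]
jawtop outer [array([-0.0603, -0.1049,  0.048 ]), array([ 0.0441, -0.1072,  0.048 ])]
bar [array([-0.0657, -0.1755,  0.024 ]), array([ 0.0476, -0.1749,  0.024 ])]
fence in top [array([-0.0741,  0.0316,  0.047 ]), array([-0.0787, -0.0748,  0.047 ])]
cheek in [array([-0.081 ,  0.0695,  0.048 ]), array([0.0467, 0.068 , 0.048 ])]
green [array([ 0.1028, -0.1451,  0.034 ])]
```

```bash
cat >> h.py <<'E'
def toolR(yaw=0,tilt=0):
    """tool x=cradle y turned by yaw (ccw), z down; tilt: hand leans to -x cradle (fingers point to +x)"""
    a=cradle()[2]+np.pi/2+yaw
    b=R.from_matrix(np.array([[np.cos(a),np.sin(a),0],[np.sin(a),-np.cos(a),0],[0,0,-1.]]))
    return b*R.from_rotvec([-tilt,0,0])
E
python3 - <<'E'
from h import *
print(toolR(0,0).as_matrix(), toolR(0,.5).as_matrix()[:,2])
s=state(); p=c2w([.127,.0035,.132]); print(p, go(p,toolR(.148)))
E
```

```text
[[ 0.9972  0.0751  0.    ]
 [ 0.0751 -0.9972  0.    ]
 [ 0.      0.     -1.    ]] [ 0.036  -0.4781 -0.8776]
[ 0.5437 -0.0299  0.132 ] (array([0.0747, 0.0683, 0.2839]), array([-0.0002,  0.0007, -0.221 ]))
```

Call:
carry_out(
  linear=[
    [0.0187,0.0171,0.04],
    [0.0187,0.0171,0.04],
    [0.0187,0.0171,0.04],
    [0.0187,0.0171,0.04],
    [0,0,0.025],
    [0,0,0.025],
    [0,0,0],
  ],
  turn=[
    [0,0,0],
    [0,0,0],
    [0,0,0],
    [0,0,0],
    [0,0,-0.11],
    [0,0,-0.11],
    [0,0,0],
  ],
  hand=[0.085,0.085,0.085,0.085,0.085,0.085,0.085],
)

```text
time_s: 2.9
ee_pos: [0.5425, -0.0304, 0.2041]
orientation: [-3.121, -0.344, 0.007]
force: [-0.6, -0.2, -0.6]
grip_width: 0.0849
gripper_force: 0.0
```

```bash
python3 - <<'E'
from h import *
s=state(); print(s["time_s"],s["q"],s["ee_pos"], go(c2w([.127,.0035,.132]),toolR(.148)))
im=read_camera("wrist"); cv2.imwrite("pics/w2.png",im[:,:,::-1])
E
```

```text
2.9 [-0.2745  0.1668  1.7338 -0.      1.2459  1.0766] [ 0.5425 -0.0304  0.2041] (array([ 0.0016, -0.    ,  0.0721]), array([-0.0023,  0.0043, -0.0035]))
```

View pics/w2.png

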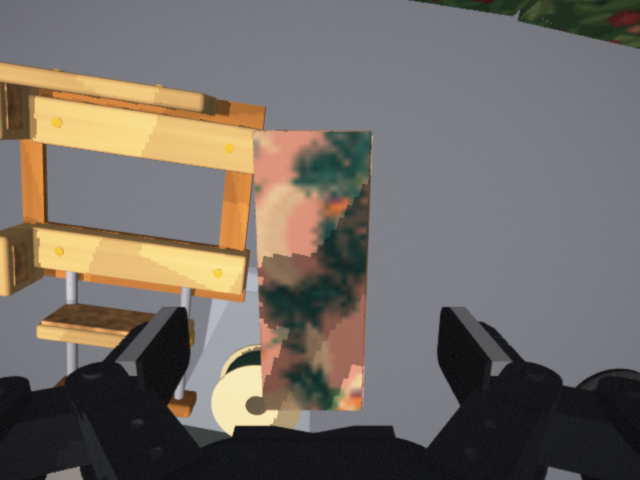

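The carton top (u 253–372) is centred between the fingers (188–440) and square with them. I lower 72 mm and close softly.

Call:
carry_out(
  linear=[
    [0.0005,0,0.024],
    [0.0005,0,0.024],
    [0.0005,0,0.024],
    [0,0,0],
    [0,0,0],
    [0,0,0],
    [0,0,0],
    [0,0,0],
  ],
  turn=[
    [0,0,0],
    [0,0,0],
    [0,0,0],
    [0,0,0],
    [0,0,0],
    [0,0,0],
    [0,0,0],
    [0,0,0],
  ],
  hand=[0.085,0.085,0.085,0.07,0.06,0.05,0.046,0.046],
  force=25,
)

```text
time_s: 3.95
ee_pos: [0.5465, -0.03, 0.136]
orientation: [3.122, 0.344, 0.004]
force: [-1.9, 1.8, 5.7]
grip_width: 0.0479
gripper_force: 27.0
```

```bash
python3 - <<'E'
from h import *
s=state(); print(s["time_s"],s["q"],w2c(s["ee_pos"]),s["grip_width"],s["gripper_force"],s["force"]); print(go(c2w([.104,-.006,s["ee_pos"][2]]),toolR(0)))
E
```

```text
3.95 [-0.272   0.2589  1.7768  0.0005  1.1033  1.0789] [0.1273 0.0063 0.136 ] 0.047868741451306346 26.956980228424072 [-1.8711  1.7634  5.745 ]
(array([-0.0088, -0.0248, -0.    ]), array([ 0.0007, -0.0025,  0.1445]))
```

Call:
carry_out(
  linear=[
    [0,0,0],
    [0,0,0],
    [0,0,0],
    [-0.0024,-0.005,0],
    [-0.0024,-0.005,0],
    [-0.0024,-0.005,0],
    [-0.0024,-0.005,0],
    [0,-0.002,0],
    [0,0,0],
  ],
  turn=[
    [0,0,0.048],
    [0,0,0.048],
    [0,0,0.048],
    [0,0,0],
    [0,0,0],
    [0,0,0],
    [0,0,0],
    [0,0,0],
    [0,0,0],
  ],
  hand=[0.046,0.046,0.046,0.046,0.046,0.046,0.046,0.046,0.046],
)

```text
time_s: 5.08
ee_pos: [0.5351, -0.0092, 0.1356]
orientation: [3.137, 0.122, 0.004]
force: [0.1, -2.7, 7.2]
grip_width: 0.0477
gripper_force: 26.6
```

```bash
python3 - <<'E'
from h import *
s=state(); print(s["time_s"],s["q"],w2c(s["ee_pos"]),s["grip_width"],s["gripper_force"],s["force"]); print(go(c2w([.104,-.006,s["ee_pos"][2]]),toolR(0)))
im=read_camera("side"); cv2.imwrite("pics/s3.png",cv2.resize(im[170:350,240:420,::-1],None,fx=3,fy=3))
E
```

```text
5.075 [-0.2384  0.2347  1.8081 -0.0014  1.096   1.2556] [ 0.1057 -0.0036  0.1356] 0.04774333192333581 26.592147052288055 [ 0.1408 -2.7303  7.2437]
(array([-0.0024, -0.0017, -0.    ]), array([ 0.002 , -0.0023,  0.0023]))
```

View pics/s3.png

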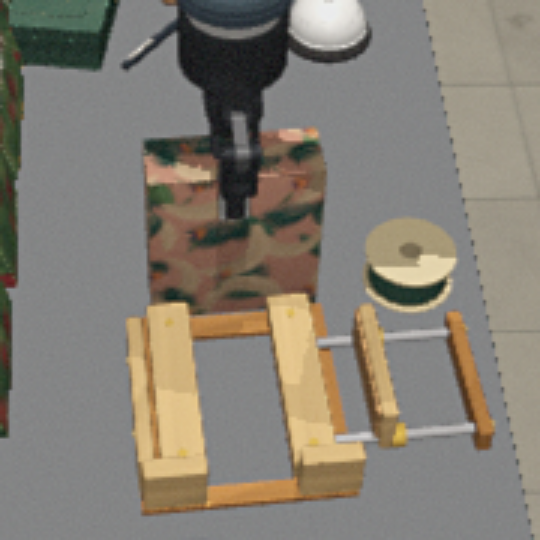

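The side view shows the carton square and standing close against the rail ends. I push slightly further to make sure it seats.

Call:
carry_out(
  linear=[
    [0,-0.002,0],
    [0,-0.001,0],
    [0,0,0],
  ],
  turn=[
    [0,0,0],
    [0,0,0],
    [0,0,0],
  ],
  hand=[0.046,0.046,0.046],
)

```text
time_s: 5.5
ee_pos: [0.535, -0.0075, 0.1358]
orientation: [3.135, 0.12, 0.004]
force: [-2.0, -7.7, 5.5]
grip_width: 0.0479
gripper_force: 26.6
```

```bash
python3 - <<'E'
from h import *
s=state(); print(s["time_s"],s["q"],w2c(s["ee_pos"]),s["force"],s["ft_torque"])
# planned tilt about pivot (.080,0,.020): tool at tilt t
r=np.array([.104-.080,.1356-.020])
for d in(0,10,20,30,40,50,60,65,70):
    t=np.radians(d); x=r[0]*np.cos(t)-r[1]*np.sin(t); z=r[0]*np.sin(t)+r[1]*np.cos(t); print(d,.08+x,.02+z)
# constant screw in tool axes: rotation about pivot by dt about tool -x; pivot in tool frame: y=-r0, z=+r1
for dt in(.1,.12):
    p=np.array([0,-r[0],r[1]]); print(dt, p-R.from_rotvec([-dt,0,0]).apply(p))
E
```

```text
5.5 [-0.2342  0.2341  1.8084 -0.0035  1.0955  1.2615] [ 0.104  -0.0035  0.1358] [-1.9661 -7.6589  5.5183] [-1.8308  0.0044 -0.2589]
0 0.104 0.1356
10 0.08356165673399585 0.13801133251221756
20 0.0630150943304145 0.13683695040266705
30 0.042984609690826535 0.1321125366774811
40 0.024078818955091535 0.12398164025703079
50 0.006872165007923092 0.11269131431461941
60 -0.008112536677481103 0.09858460969082654
65 -0.014626341899659945 0.09060605794610445
70 -0.02041998352303495 0.08209015146730911
0.1 [ 0.     -0.0117 -0.0018]
0.12 [ 0.    -0.014 -0.002]
```

Call:
carry_out(
  linear=[
    [0,-0.0117,-0.0018],
    [0,-0.0117,-0.0018],
    [0,-0.0117,-0.0018],
    [0,-0.0117,-0.0018],
    [0,0,0],
  ],
  turn=[
    [-0.1,0,0],
    [-0.1,0,0],
    [-0.1,0,0],
    [-0.1,0,0],
    [0,0,0],
  ],
  hand=[0.046,0.046,0.046,0.046,0.046],
)

```text
time_s: 6.12
ee_pos: [0.5304, 0.041, 0.1349]
orientation: [2.734, 0.11, 0.02]
force: [0.3, -7.7, 2.5]
grip_width: 0.048
gripper_force: 30.8
```

```bash
cat > st.py <<'E'
from h import *
s=state(); Rm=R.from_rotvec(s["orientation"]); z=Rm.as_matrix()[:,2]; zc=np.r_[Rz(cradle()[2]).T@z[:2],z[2]]
print(s["time_s"],"q",s["q"],"tcp",w2c(s["ee_pos"]),"F",s["force"],"grip",s["grip_width"],s["gripper_force"])
t=np.arctan2(zc[0],-zc[2]); print("tilt",t,"zc",zc,"turn to pure tilt",go(s["ee_pos"],toolR(0,t))[1])
r=np.array([.024,.1156]); print("ideal tcp",.08+r[0]*np.cos(t)-r[1]*np.sin(t),.02+r[0]*np.sin(t)+r[1]*np.cos(t))
E
python3 st.py
```

```text
6.125 q [ 0.0735  0.2919  1.7945 -0.4584  1.0993  1.7837] tcp [ 0.0553 -0.0045  0.1349] F [ 0.3471 -7.6637  2.4927] grip 0.04804898097537897 30.76644390821457
tilt 0.4052168194370065 zc [ 0.3942  0.0007 -0.919 ] turn to pure tilt [ 0.     -0.0007  0.0055]
ideal tcp 0.05648480236028318 0.13569959152894645
```

Call:
carry_out(
  linear=[
    [0,-0.0117,-0.0018],
    [0,-0.0117,-0.0018],
    [0,-0.0117,-0.0018],
    [0,-0.0117,-0.0018],
    [0,-0.0117,-0.0018],
    [0,0,0],
  ],
  turn=[
    [-0.1,0,0],
    [-0.1,0,0],
    [-0.1,0,0],
    [-0.1,0,0],
    [-0.1,0,0],
    [0,0,0],
  ],
  hand=[0.046,0.046,0.046,0.046,0.046,0.046],
)

```text
time_s: 6.88
ee_pos: [0.5257, 0.0933, 0.1088]
orientation: [2.234, 0.09, 0.037]
force: [1.1, -5.4, 4.9]
grip_width: 0.0474
gripper_force: 33.1
```

```bash
python3 st.py
```

```text
6.875 q [ 0.3706  0.5873  1.6578 -0.8773  1.3636  2.2671] tcp [ 0.0027 -0.0053  0.1088] F [ 1.1344 -5.4039  4.8988] grip 0.04743266926761588 33.07688623666763
tilt 0.9058136268086842 zc [ 0.7869 -0.0008 -0.617 ] turn to pure tilt [-0.      0.0008  0.0054]
ideal tcp 0.0038402780627130872 0.11021672103571009
```

Call:
carry_out(
  linear=[
    [0,-0.0117,-0.0018],
    [0,-0.0117,-0.0018],
    [0,0,0],
    [0,0,0],
    [0,0,0],
    [0,0,0],
    [0,0,0],
    [0,0,0],
    [0,0,0],
  ],
  turn=[
    [-0.1,0,0],
    [-0.1,0,0],
    [0,0,0],
    [0,0,0],
    [0,0,0],
    [0,0,0],
    [0,0,0],
    [0,0,0],
    [0,0,0],
  ],
  hand=[0.046,0.046,0.05,0.056,0.062,0.068,0.074,0.08,0.085],
)

```text
time_s: 8.0
ee_pos: [0.5253, 0.1103, 0.0922]
orientation: [2.041, 0.077, 0.047]
force: [-0.2, 0.0, -0.9]
grip_width: 0.085
gripper_force: 0.3
```

```bash
python3 st.py; python3 - <<'E'
from h import *
im=read_camera("side"); cv2.imwrite("pics/s4.png",cv2.resize(im[170:370,240:440,::-1],None,fx=2.8,fy=2.8))
E
```

```text
8.0 q [ 0.4448  0.7401  1.5749 -0.9849  1.4998  2.3831] tcp [-0.0142 -0.0044  0.0922] F [-0.1999  0.0088 -0.9224] grip 0.08498422470739585 0.3101464922656305
tilt 1.0998214508775486 zc [ 0.8911  0.0006 -0.4538] turn to pure tilt [ 0.     -0.0006  0.0003]
ideal tcp -0.012124081106992493 0.09384113812904205
```

View pics/s4.png

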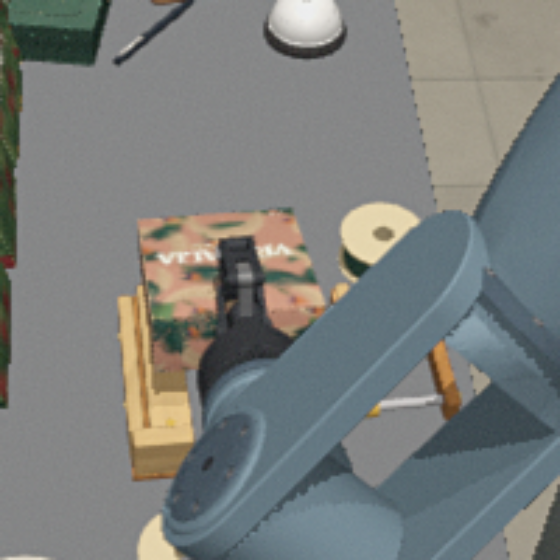

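The carton rests on the lower finger, about 0.27 rad above flat. I ease it down 21 mm.

Call:
carry_out(
  linear=[
    [0,-0.0038,0.0019],
    [0,-0.0038,0.0019],
    [0,-0.0038,0.0019],
    [0,-0.0038,0.0019],
    [0,-0.0038,0.0019],
    [0,0,0],
    [0,0,0],
  ],
  turn=[
    [0,0,0],
    [0,0,0],
    [0,0,0],
    [0,0,0],
    [0,0,0],
    [0,0,0],
    [0,0,0],
  ],
  hand=[0.085,0.085,0.085,0.085,0.085,0.085,0.085],
)

```text
time_s: 8.93
ee_pos: [0.5252, 0.1104, 0.0709]
orientation: [2.04, 0.077, 0.047]
force: [0.5, -1.0, -0.7]
grip_width: 0.0844
gripper_force: 0.3
```

```bash
python3 st.py
```

```text
8.925 q [ 0.445   0.7796  1.5654 -0.9869  1.4838  2.4082] tcp [-0.0143 -0.0045  0.0709] F [ 0.5307 -0.9628 -0.6537] grip 0.08442608950367793 0.31532635213807225
tilt 1.1001759313437194 zc [ 0.8913  0.0004 -0.4534] turn to pure tilt [ 0.     -0.0004  0.0003]
ideal tcp -0.012150250559520695 0.09380847730320381
```

Call:
carry_out(
  linear=[
    [0,-0.0041,-0.008],
    [0,-0.0041,-0.008],
    [0,-0.0041,-0.008],
    [0,-0.0041,-0.008],
    [0,0,0],
    [0,0,0],
  ],
  turn=[
    [0,0,0],
    [0,0,0],
    [0,0,0],
    [0,0,0],
    [0,0,0],
    [0,0,0],
  ],
  hand=[0.085,0.085,0.085,0.085,0.085,0.085],
)

```text
time_s: 9.68
ee_pos: [0.5225, 0.1463, 0.0708]
orientation: [2.04, 0.078, 0.047]
force: [-0.7, 0.8, -0.2]
grip_width: 0.0851
gripper_force: 0.0
```

```bash
python3 st.py; python3 - <<'E'
from h import *
im=read_camera("side"); cv2.imwrite("pics/s5.png",cv2.resize(im[170:370,240:440,::-1],None,fx=2.8,fy=2.8))
E
```

```text
9.675 q [ 0.4982  0.8077  1.5099 -0.9504  1.5308  2.4073] tcp [-0.0503 -0.0045  0.0708] F [-0.6793  0.8105 -0.18  ] grip 0.08510646948388081 0.0
tilt 1.1001965739697779 zc [ 0.8913  0.0007 -0.4534] turn to pure tilt [ 0.     -0.0007  0.0005]
ideal tcp -0.01215177414068408 0.09380657506431489
```

View pics/s5.png

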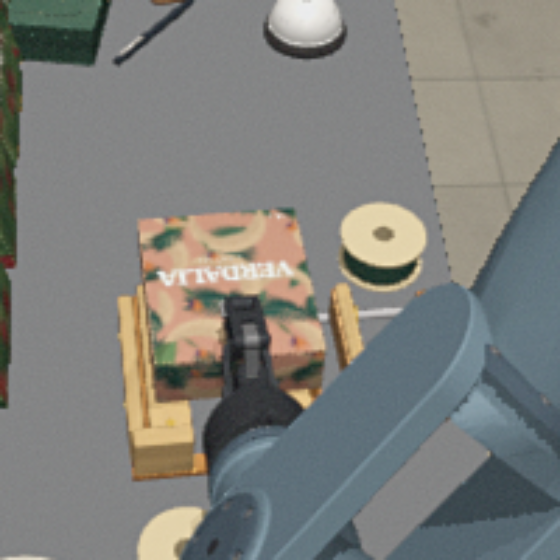

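The carton lies flat and the hand is free of it. I back out, rise and bring the tool upright.

Call:
carry_out(
  linear=[
    [0,0,-0.025],
    [0,0,-0.025],
    [0,0.0445,-0.0227],
    [0,0.0445,-0.0227],
    [0,0,0],
    [0,0,0],
    [0,0,0],
    [0,0,0],
    [0,0,0],
    [0,0,0],
  ],
  turn=[
    [0,0,0],
    [0,0,0],
    [0,0,0],
    [0,0,0],
    [0.183,0,0],
    [0.183,0,0],
    [0.183,0,0],
    [0.183,0,0],
    [0.183,0,0],
    [0.183,0,0],
  ],
  hand=[0.085,0.085,0.085,0.085,0.06,0.04,0.02,0,0,0],
)

```text
time_s: 10.98
ee_pos: [0.5194, 0.1906, 0.1945]
orientation: [-3.136, -0.119, -0.004]
force: [0.1, -0.6, -0.9]
grip_width: -0.0001
gripper_force: 0.0
```

```bash
python3 st.py; python3 - <<'E'
from h import *
print(go(c2w([.15,-.003,.055]),toolR(0)))
c=calibration("wrist"); np.save("w6.npy",c["pose"]); im=read_camera("wrist"); cv2.imwrite("pics/w6.png",im[:,:,::-1])
E
```

```text
10.975 q [0.1354 0.1942 1.7226 0.0035 1.2219 1.6293] tcp [-0.0948 -0.0042  0.1945] F [ 0.0781 -0.5984 -0.942 ] grip -9.134621437976889e-05 0.0
tilt -0.0034863621154264503 zc [-0.0035  0.0027 -1.    ] turn to pure tilt [ 0.     -0.0027  0.0005]
ideal tcp 0.10440287678760234 0.13551562493658206
(array([0.0007, 0.2452, 0.1387]), array([-0.0035, -0.0027,  0.0005]))
```

View pics/w6.png

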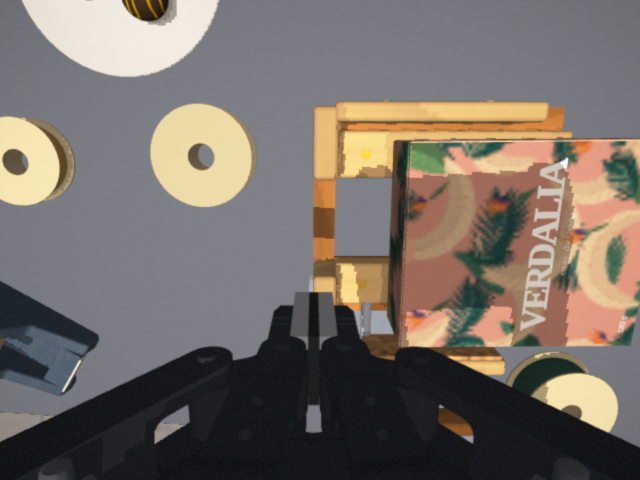

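The picture shows the carton flat and square, its top end at u≈395–405 and its far edge (row 140) clear of the cheek. I go round to the foot.

Call:
carry_out(
  linear=[
    [0,0.061,0],
    [0,0.061,0],
    [0,0.061,0],
    [0,0.062,0],
    [0,0,0.046],
    [0,0,0.046],
    [0,0,0.046],
    [0,-0.01,0],
    [0,-0.01,0],
    [0,0,0],
  ],
  turn=[
    [0,0,0],
    [0,0,0],
    [0,0,0],
    [0,0,0],
    [0,0,0],
    [0,0,0],
    [0,0,0],
    [0,0,0],
    [0,0,0],
    [0,0,0],
  ],
  hand=[0,0,0,0,0,0,0,0,0,0],
)

```text
time_s: 12.28
ee_pos: [0.5377, -0.0331, 0.0582]
orientation: [3.136, 0.122, 0.006]
force: [0.3, -0.4, -0.2]
grip_width: 0.0001
gripper_force: 0.0
```

Call:
carry_out(
  linear=[
    [0,-0.007,0],
    [0,-0.007,0],
    [0,-0.007,0],
    [0,-0.006,0],
    [0,-0.006,0],
    [0,-0.004,0],
    [0,0,0],
  ],
  turn=[
    [0,0,0],
    [0,0,0],
    [0,0,0],
    [0,0,0],
    [0,0,0],
    [0,0,0],
    [0,0,0],
  ],
  hand=[0,0,0,0,0,0,0],
)

```text
time_s: 13.15
ee_pos: [0.5331, 0.0036, 0.0555]
orientation: [3.138, 0.12, -0.001]
force: [0.5, -0.2, -0.8]
grip_width: 0.0
gripper_force: 0.0
```

```bash
python3 st.py
```

```text
13.15 q [-0.2152  0.364   1.8403 -0.002   0.9375  1.2806] tcp [ 0.0928 -0.0046  0.0555] F [ 0.4556 -0.229  -0.7979] grip 4.028261007101183e-06 0.0
tilt 0.0015065483483243732 zc [ 0.0015 -0.0006 -1.    ] turn to pure tilt [-0.      0.0006  0.001 ]
ideal tcp 0.10382581584056408 0.1356360259587449
```

Call:
carry_out(
  linear=[
    [0,-0.004,0],
    [0,-0.004,0],
    [0,-0.003,0],
    [0,0,0],
  ],
  turn=[
    [0,0,0],
    [0,0,0],
    [0,0,0],
    [0,0,0],
  ],
  hand=[0,0,0,0],
)

```text
time_s: 13.65
ee_pos: [0.5321, 0.0131, 0.0556]
orientation: [3.135, 0.12, -0.002]
force: [-2.5, -6.6, -0.2]
grip_width: 0.0003
gripper_force: 3.4
```

```bash
python3 st.py;  python3 - <<'E'
from h import *
im=read_camera("top"); im=im[190:330,190:360,::-1]; cv2.imwrite("pics/t7.png",cv2.resize(im,None,fx=4,fy=4,interpolation=cv2.INTER_CUBIC))
E
```

```text
13.65 q [-0.1963  0.3626  1.842  -0.005   0.9373  1.301 ] tcp [ 0.0832 -0.0049  0.0556] F [-2.4712 -6.624  -0.1861] grip 0.00025398339518081336 3.421746004605666
tilt 0.0037863972012042225 zc [ 0.0038 -0.0013 -1.    ] turn to pure tilt [-0.      0.0013  0.0013]
ideal tcp 0.1035621214879882 0.13569004464942214
```

View pics/t7.png

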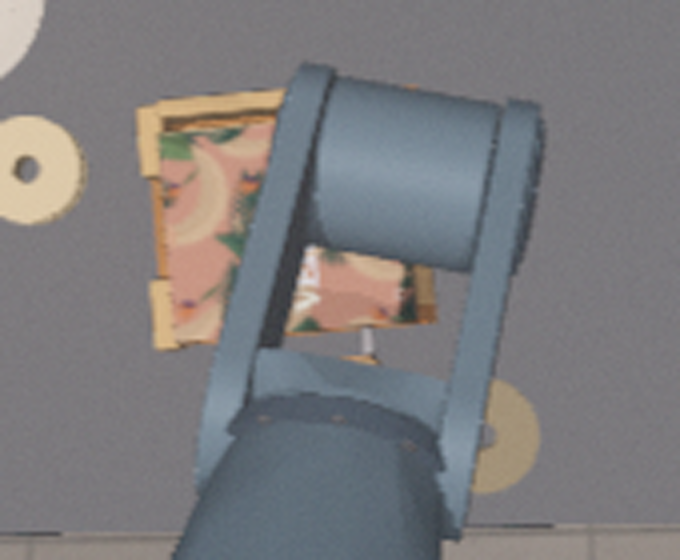

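Force rises to 6.6 N at x = 83 mm, so the carton is home against the fence. Next is the jaw.

Call:
carry_out(
  linear=[
    [0,0.015,0],
    [0,0,-0.035],
    [0,0,-0.035],
    [-0.046,-0.036,0],
    [-0.046,-0.036,0],
    [-0.046,-0.036,0],
    [0,0,0],
    [0,0,0.035],
    [0,0,0.035],
    [0,0,0],
  ],
  turn=[
    [0,0,0],
    [0,0,0],
    [0,0,0],
    [0,0,0],
    [0,0,0],
    [0,0,0],
    [0,0,0],
    [0,0,0],
    [0,0,0],
    [0,0,0],
  ],
  hand=[0,0,0,0,0,0,0,0,0,0],
)

```text
time_s: 14.95
ee_pos: [0.3866, 0.0958, 0.0539]
orientation: [3.138, 0.118, -0.008]
force: [-0.1, 0.5, -0.1]
grip_width: 0.0001
gripper_force: 0.0
```

```bash
python3 st.py
```

```text
14.95 q [-0.0558  0.1114  2.1721 -0.0025  0.8629  1.4416] tcp [-0.0102 -0.1437  0.0539] F [-0.0811  0.5344 -0.1221] grip 6.633143516173686e-05 0.0
tilt 0.0012776635030277489 zc [ 0.0013 -0.005  -1.    ] turn to pure tilt [ 0.      0.005  -0.0001]
ideal tcp 0.10385228255014861 0.135630569561634
```

Call:
carry_out(
  linear=[
    [0.007,0,0],
    [0.007,0,0],
    [0.006,0,0],
    [0.006,0,0],
    [0.006,0,0],
    [0.006,0,0],
    [0.006,0,0],
    [0.004,0,0],
    [0,0,0],
  ],
  turn=[
    [0,0,0],
    [0,0,0],
    [0,0,0],
    [0,0,0],
    [0,0,0],
    [0,0,0],
    [0,0,0],
    [0,0,0],
    [0,0,0],
  ],
  hand=[0,0,0,0,0,0,0,0,0],
)

```text
time_s: 16.08
ee_pos: [0.4362, 0.1, 0.0555]
orientation: [3.137, 0.119, 0.001]
force: [-0.8, 1.4, -0.8]
grip_width: 0.0001
gripper_force: 0.2
```

```bash
python3 st.py
```

```text
16.075 q [-0.0398  0.2042  2.0556 -0.0024  0.8809  1.4568] tcp [-0.0106 -0.094   0.0555] F [-0.7803  1.3508 -0.8171] grip 8.891669790438054e-05 0.22368787831510417
tilt 0.0019735101327829014 zc [ 0.002   0.0006 -1.    ] turn to pure tilt [ 0.     -0.0006  0.0006]
ideal tcp 0.10377181563984814 0.13564713909641288
```

Call:
carry_out(
  linear=[
    [0.003,0,0],
    [0.003,0,0],
    [0.002,0,0],
    [0,0,0],
  ],
  turn=[
    [0,0,0],
    [0,0,0],
    [0,0,0],
    [0,0,0],
  ],
  hand=[0,0,0,0],
)

```text
time_s: 16.58
ee_pos: [0.4424, 0.1005, 0.0552]
orientation: [3.137, 0.119, -0.005]
force: [-7.0, -1.0, 4.2]
grip_width: -0.0003
gripper_force: 3.7
```

```bash
python3 st.py
```

```text
16.575 q [-0.0377  0.2191  2.0376 -0.003   0.8881  1.4589] tcp [-0.0107 -0.0878  0.0552] F [-7.0366 -0.9629  4.1923] grip -0.0002718567055689902 3.685779646039009
tilt 0.0019320568006413474 zc [ 0.0019 -0.0035 -1.    ] turn to pure tilt [-0.      0.0035  0.001 ]
ideal tcp 0.10377660957869046 0.13564615357608104
```

Call:
carry_out(
  linear=[
    [0.002,0,0],
    [0.001,0,0],
    [0,0,0],
  ],
  turn=[
    [0,0,0],
    [0,0,0],
    [0,0,0],
  ],
  hand=[0,0,0],
)

```text
time_s: 16.95
ee_pos: [0.4425, 0.1008, 0.0545]
orientation: [3.137, 0.12, -0.015]
force: [-15.9, -2.4, 10.7]
grip_width: 0.0
gripper_force: 8.0
```

Call:
carry_out(
  linear=[
    [-0.015,0,0],
    [-0.01,0,-0.03],
    [0,0,-0.06],
    [0,0,-0.06],
    [0,0,-0.06],
    [0,0,-0.06],
    [0,0,0],
    [0,0,0],
  ],
  turn=[
    [0,0,0],
    [0,0,0],
    [0,0,0],
    [0,0,0],
    [0,0,0],
    [0,0,0],
    [0,0,0],
    [0,0,0],
  ],
  hand=[0,0,0,0,0,0,0,0],
)

```text
time_s: 17.95
ee_pos: [0.4218, 0.0994, 0.3254]
orientation: [3.137, 0.119, 0.003]
force: [-0.3, -0.9, -0.5]
grip_width: 0.0002
gripper_force: 0.0
```

```bash
python3 st.py;  python3 - <<'E'
from h import *
c=calibration("wrist"); np.save("w8.npy",c["pose"]); im=read_camera("wrist")[:,:,::-1]; cv2.imwrite("pics/w8.png",im)
o=proj(c,c2w([0,0,.02]))[0]; print(o); u,v=[int(k) for k in np.clip(o-[110,110],0,[420,260])]; print(u,v)
cv2.imwrite("pics/w8c.png",cv2.resize(im[v:v+220,u:u+220],None,fx=2.7,fy=2.7,interpolation=cv2.INTER_CUBIC))
E
```

```text
17.95 q [-0.0425 -0.2073  1.8513 -0.0018  1.4958  1.4527] tcp [-0.0112 -0.1084  0.3254] F [-0.3185 -0.8593 -0.5472] grip 0.00019761598339140186 0.0
tilt 0.0020379356224085356 zc [ 0.002   0.0016 -1.    ] turn to pure tilt [ 0.     -0.0016  0.0006]
ideal tcp 0.10376436496695904 0.1356486703672687
[324.4578  86.3861]
214 0
```

View pics/w8c.png

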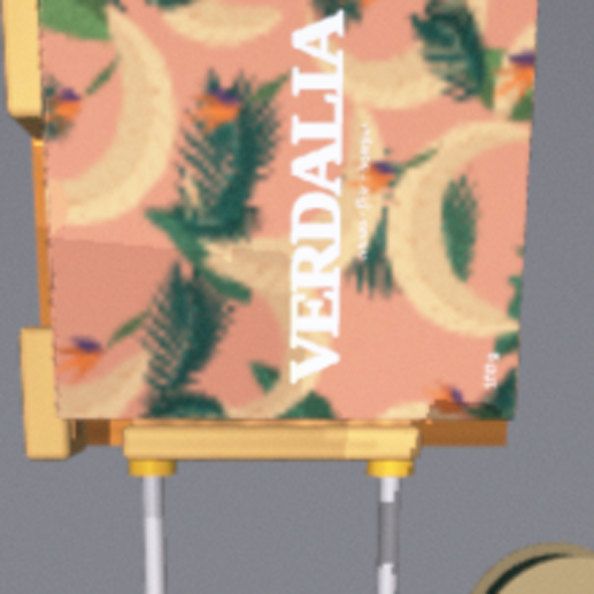

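The jaw is stiff at 16 N and unmoved, and in the picture it sits snug against the carton. I check the corners (58,419), (515,419), (42,30) and (538,30) numerically.

```bash
python3 - <<'E'
from h import *
c=calibration("wrist"); c["pose"]=np.load("w8.npy"); f=lambda L:np.array(L)/2.7+[214,0]
for n,uv,z in(("carton",[(58,419),(515,419),(42,30),(538,30)],.068),("jaw outer top",[(125,457),(416,457)],.048),("fence in near",[(66,430)],.047)): print(n,[w2c(p) for p in plane(c,f(uv),z)])
E
```

```text
carton [array([-0.0791, -0.0618,  0.068 ]), array([ 0.0698, -0.0617,  0.068 ]), array([-0.0785,  0.0523,  0.068 ]), array([0.0701, 0.0525, 0.068 ])]
jaw outer top [array([-0.0601, -0.0757,  0.048 ]), array([ 0.0406, -0.0756,  0.048 ])]
fence in near [array([-0.0803, -0.0666,  0.047 ])]
```

```bash
python3 -c "
from workcell import workorder; print(workorder.sign_off())"
```

```text
the job is handed in; nothing more can be done
None
```

I handed the job in at about 18 s. The carton measures flat and square on both rails, home against the fence and snug between jaw and cheek. I did not re-measure the bell and spools after the start, but nothing suggested contact with them, and the hand-in gave no verdict.

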